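# Fit the test gauge to the bench air outlet

### The job

Fit the test gauge to the bench air outlet: pull the quick coupler's sleeve down until it stays back, take the gauge from its stand and push it straight down into the coupler until the sleeve springs forward and locks it. Feel it home: press no harder than it needs, never beyond about 3 kg, and leave everything else on the bench alone.

Things in the scene. Friction and masses are not known exactly. Their poses are not given: they have to be found in the camera images.
- manifold: Bench air outlet, screwed down: aluminium block 50 (x) x 150 (y) x 50 mm high, origin under its centre. An open quick coupler (brass body, steel sleeve round it) stands upright on it at y = +35 mm; a brass valve with a blue lever, to 90 mm above the bench, at y = -45 mm; a copper pipe at its -y end. Plugs go into the coupler from above, only with the sleeve back.
- outlet (a point): Point on the block's top face on the coupler's upright axis, axes as the block's. The coupler's rim (26 mm across, bore 17.8 mm, straight) is 62 mm above it give or take 10 mm, as its threaded riser is screwed in more or less. A plug pushed in meets a spring (12 N just before home, with drag), then the sleeve snaps forward; 1.5 mm deeper the plug's hexagon stops hard on the rim.
- sleeve (a joint): Travel of the coupler's sleeve in m: 0 forward (up), 0.008 fully back (down). Steel, 32 mm across, blue band; forward, it reaches from 1 to 29 mm below the rim, its lowest 6 mm a knurled ring 40 mm across that fingertips can push down on. Its spring pushes up with 3.5 N, 5.5 N fully back. Pulled past 6.5 mm with no plug in, it stays back at about 5.5 mm by itself until a plug is pushed home.
- gauge: Test pressure gauge, 0.17 to 0.29 kg, upright in one of the stand's holes. Origin at the tip of its brass nose, z up along it, x the way the white dial looks. Nose 16 mm across, chamfered 2.5 mm; hexagon shoulder 23 mm across from z = 19.5 to 30; black rubber-booted round case 54 mm across (y, z), 32 deep (x), centre at z = 62. Locked in, its hexagon stands 1.5 mm above the rim (tip 18 below it); dial any way.
- stand: Blue plastic gauge stand, fixed, 170 (x) x 60 (y) x 40 mm high, origin under its centre; two holes 17.6 mm across at x = -50 and +50 mm, one with the gauge and one with the silencer, whose hexagons rest on the top face (their origins 20.5 mm above the bench).
- tray: Not needed: open steel parts tray with a few fittings in it, fixed, 140 (x) x 110 (y) x 28 mm high, origin under its centre.
- silencer: Bystander: brass plug with a copper-coloured silencer, 58 mm long, in the stand's other hole; origin at its tip.
- reagent: Bystander: brown glass reagent bottle, 68 mm across, 135 mm high, origin under its centre.
- timer: Bystander: white digital timer, 42 x 85 x 62 mm high, origin under its centre.
- multimeter: Bystander: black multimeter lying on its back, 85 x 170 x 36 mm, origin under its centre.
Things that resemble listed ones, but are neither listed nor needed, are in the scene too. Several things look just like the manifold: the one meant starts farthest to the robot's right.

How it is judged:
By the outcome, as a careful person would: the job done as asked, in the order asked, and still so for the second after the job is handed in, with the robot touching nothing.
It also fails if it takes over 51 s, if anything falls off the work surface, if the arm or the gripper's body presses on something with over 40 N, if the wrist force passes 120 N, or if a joint passes its speed limit or range.

### The arm

A 6-joint arm with a two-finger parallel gripper is mounted at the origin on the work surface. World frame = base frame: x ahead of the robot, y to its left, z up, the work surface at z = 0. Lengths are in m, angles in rad, forces in N, time in s.
With the tool pointing down it reaches from about 0.275 to 0.825 m from the base axis. Payload 4.9 kg.
Tool frame: the origin (TCP) lies midway between the tips of the shut fingers; the grasp point (between the pads) lies 19 mm behind it (grip_point_offset is the distance from the TCP to the grasp point, in m); z points along the fingers, x is the direction in which the jaws open and shut, and the axes are right-handed (so a half turn about z gives the same grasp; the last joint's range is limited). The gripper opens to 85 mm and grips with 20 to 120 N. Pads are 22 mm wide; open, the fingers measure 114 mm over their backs; the gripper's body (76 mm by 85 mm) begins 54 mm behind the grasp point. The pads swing forward as they close: fully open they stand 13 mm farther back than shut.
Start: joints at [-1.4, 0.326, -0.193, 1.052, 0, 1.437], TCP at [0.165, -0.525, 0.231] pointing down, gripper open.
Joint ranges: [-2.65, 2.65], [-0.97, 1.79], [-1.3, 1.35], [-1.93, 2.1], [-1.47, 1.37], [-3.14, 3.14]. Speed limits (rad/s): [2.57, 2.57, 3.14, 3.14, 3.14, 3.14].

### API

Orientations are given as a rotation vector (axis times angle).
In Python, from cell import * gives the robot as it stands. Calls block until the motion is done:
- movep(position, orientation): joint-space move of the TCP to a pose.
- move_l(position, velocity=0.15, rot=None, until_force=None): straight line of the TCP; rot=None keeps the orientation; velocity is the mean speed in m/s. With until_force (N) it stops when the force on the tool has changed by that much, and returns True; else False.
- set_joints(angles): joint-space move.
- let_go() and grab(newtons=None): open the fingers fully, or close them until they stop; newtons is the grip in N (None keeps the last).
- sleep(seconds).
- ik(position, orientation): joint angles nearest the present ones, or None.
- get_state(): the state.
- grab_frame(name): name is "scene" or "top"; returns a dict with "img" (480x640x3 uint8, red, green, blue), "fx", "fy", "cx", "cy" (pixels), "cam_to_world" (4x4, takes a point from camera to world coordinates). Camera axes: x right, y down, z forward; pixel columns grow to the right and rows downward; lengths in m; the calibration is good to about 2 mm. A picture is of the moment at which its call begins. There is no depth.
A pose or a line that the arm cannot do raises MotionError and nothing moves.
- sign_off(): hands the job in, once; it reports no verdict.
Trained networks look in the newest picture that a camera, given by its name, has taken for a name from the list of things; names that differ only in an ending like _2 or _b are one class to them, and where a whole thing is asked for, a point or a joint stands for the part that bears it (a point fixed in the world has none). Each returns a list of dicts, best first, with "score" (0 to 1); they miss things now and then, are a little off and sometimes report something else, mostly with a low value. They report only what shows in the picture. A call takes as long as a camera call. They do not tell look-alikes from the thing itself.
- spot_in(camera, name): "centre" ([column, row] in pixels, amid what is visible of it).
- silhouettes(camera, name): "mask" (480x640 bool, what is visible of it) and "centre" ([column, row] in pixels, amid what is visible of it).
- tip_of(camera, name): "centre" ([column, row] in pixels: a listed point, or the origin of a listed thing).
The state is a dict: "clock": time; "q": joint angles; "joint_velocities": joint speeds; "tau": joint torques, N m; "position": TCP position; "eef_rot": TCP orientation; "contact_force": force on the tool from outside, world axes, zero at the start; "wrist_torque": the same for the moment, N m; "finger_gap": opening from 0.0 (shut) to 1.0 (fully open).
Only numpy, scipy, OpenCV 4.12 (cv2) and the standard library are available. Lean on these libraries where they do the work, as an engineer would, in place of code of your own. Each camera call takes 0.05 s, during which the arm holds its last target.

## Working session

There is one attempt and no reset: what is moved stays moved. The work goes in short steps, each a Python script; the robot and the scene stay as the last script left them, time stands still between calls to the robot, and variables do not carry over. Pictures are saved under pics/ and viewed, and the job is handed in when it is done.

```bash
mkdir -p pics; ls
python3 - <<'E'
from cell import *
import cv2, numpy as np
s=get_state(); print({k:np.round(v,3) for k,v in s.items()})
for c in ["scene","top"]:
    f=grab_frame(c); cv2.imwrite(f"pics/{c}0.png",f["img"][:,:,::-1])
    print(c,f["fx"],f["cx"],f["cy"],np.round(f["cam_to_world"],3).tolist())
    for n in ["manifold","outlet","sleeve","gauge","stand","silencer"]:
        for fn in (spot_in,tip_of):
            try: print(n,fn.__name__,[(np.round(d["centre"]).tolist(),round(d["score"],2)) for d in fn(c,n)])
            except Exception as e: print(n,fn.__name__,repr(e)[:80])
E
```

```text
pics
{'clock': np.float64(0.0), 'q': array([-1.4  ,  0.327, -0.194,  1.052,  0.   ,  1.437]), 'joint_velocities': array([ 0.001,  0.   ,  0.001, -0.   , -0.   ,  0.001]), 'tau': array([-2.0000e-03, -4.4340e+01,  2.6244e+01,  1.6000e-02, -0.0000e+00,
        0.0000e+00]), 'position': array([ 0.165, -0.524,  0.23 ]), 'eef_rot': array([-2.532e+00,  1.858e+00,  2.000e-03]), 'contact_force': array([ 0.208, -1.215,  1.037]), 'wrist_torque': array([ 0.001,  0.018, -0.014]), 'finger_gap': np.float64(1.001)}
scene 453.70566656860177 310.54929880945633 237.8889322903506 [[0.583, 0.615, -0.531, 1.132], [0.812, -0.436, 0.388, -0.367], [0.007, -0.657, -0.754, 0.993], [0.0, 0.0, 0.0, 1.0]]
manifold call [([437.0, 192.0], 0.76), ([307.0, 282.0], 0.61), ([304.0, 168.0], 0.61)]
manifold call [([437.0, 196.0], 0.86), ([306.0, 289.0], 0.83), ([308.0, 171.0], 0.73)]
outlet call [([435.0, 194.0], 0.83), ([305.0, 282.0], 0.6), ([308.0, 170.0], 0.6)]
outlet call [([318.0, 162.0], 0.97), ([448.0, 187.0], 0.91), ([318.0, 277.0], 0.82)]
sleeve call [([317.0, 150.0], 0.67), ([320.0, 268.0], 0.54)]
sleeve call 
[... 590 characters left out ...]
([144.0, 229.0], 0.77), ([237.0, 356.0], 0.75)]
manifold call [([238.0, 352.0], 0.91), ([344.0, 211.0], 0.87), ([145.0, 226.0], 0.77)]
outlet call [([239.0, 360.0], 0.8), ([145.0, 228.0], 0.7), ([469.0, 236.0], 0.54)]
outlet call [([124.0, 215.0], 0.93), ([333.0, 203.0], 0.83), ([223.0, 353.0], 0.8)]
sleeve call [([121.0, 210.0], 0.6), ([337.0, 203.0], 0.49)]
sleeve call ValueError('it knows: gauge, manifold, multimeter, outlet, reagent, silencer, st
gauge call [([482.0, 256.0], 0.68), ([232.0, 154.0], 0.52)]
gauge call [([472.0, 254.0], 0.78)]
stand call [([466.0, 233.0], 0.81)]
stand call [([468.0, 241.0], 0.83)]
silencer call [([471.0, 218.0], 0.49)]
silencer call [([465.0, 220.0], 0.58)]
```

View pics/scene0.png

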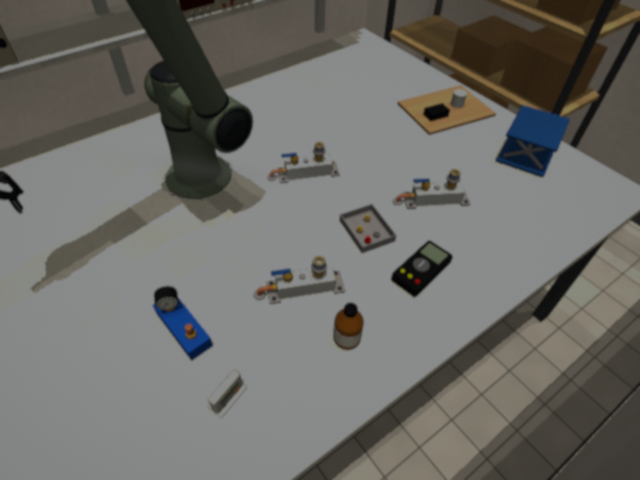

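View pics/top0.png

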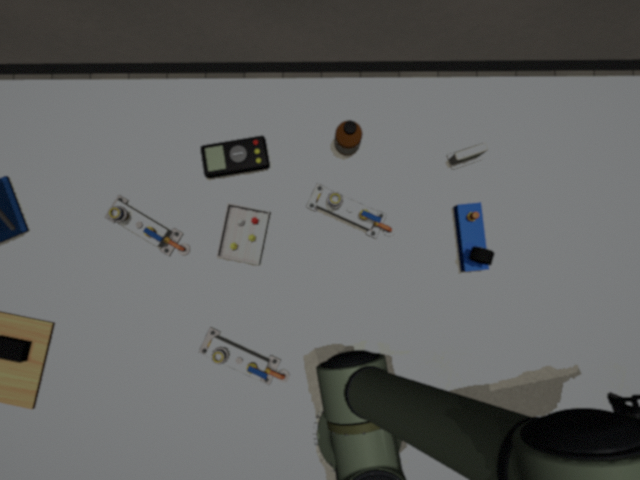

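The target is the manifold at scene (307,282) and top (349,211), the one with the lowest y. The stand is at top (468,236), with the gauge in the hole nearer the robot. I'll zoom in on both.

Run:
```python
import cv2,numpy as np
a=cv2.imread("pics/scene0.png");b=cv2.imread("pics/top0.png")
def crop(im,x,y,w,h,s): return cv2.convertScaleAbs(cv2.resize(im[y:y+h,x:x+w],None,fx=s,fy=s,interpolation=cv2.INTER_CUBIC),alpha=1.3)
A=crop(a,245,240,110,70,7); B=crop(b,300,175,110,70,7)
cv2.imwrite("pics/zs_man.png",A[:,:]);cv2.imwrite("pics/zt_man.png",B)
cv2.imwrite("pics/zs_st.png",crop(a,140,275,90,90,6));cv2.imwrite("pics/zt_st.png",crop(b,435,190,90,90,6))
```

```text
(no output)
```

View pics/zs_man.png

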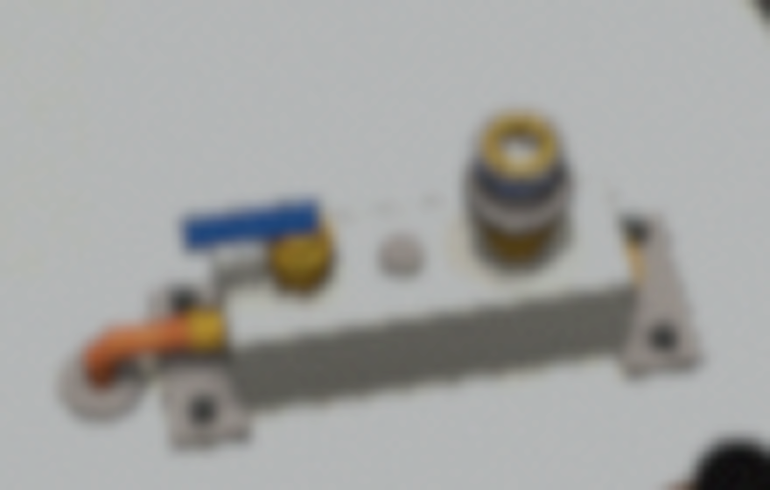

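View pics/zt_man.png

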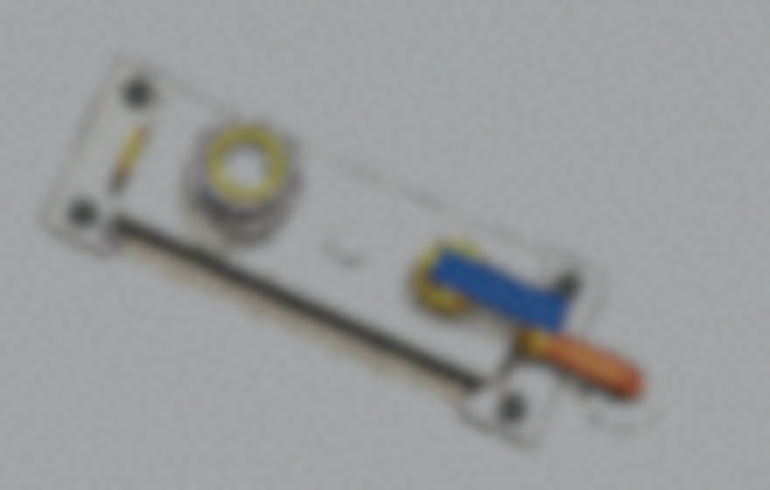

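View pics/zs_st.png

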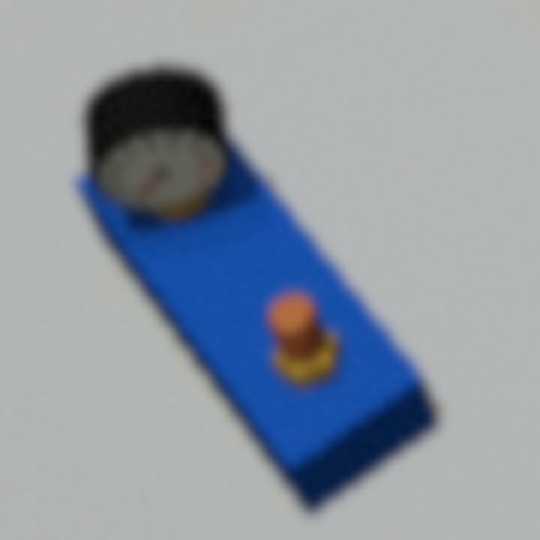

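View pics/zt_st.png

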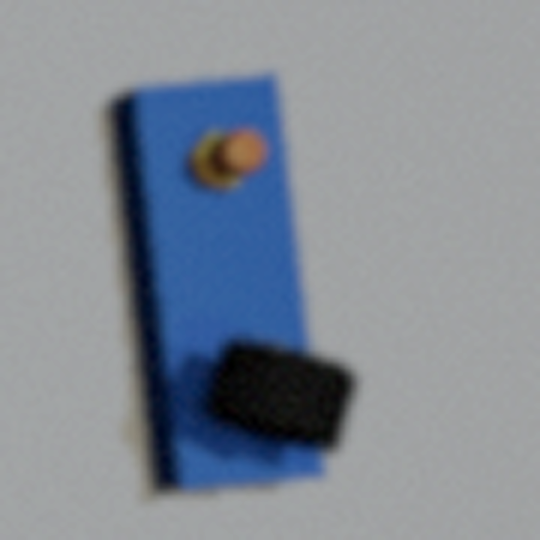

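```bash
cat > h.py <<'E'
from cell import *
import cv2, numpy as np
from scipy.optimize import least_squares
from scipy.spatial.transform import Rotation as R
def cam(f): 
    T=np.array(f["cam_to_world"]); return np.array([[f["fx"],0,f["cx"]],[0,f["fy"],f["cy"]],[0,0,1]]),np.linalg.inv(T)
def proj(c,P):
    K,W=c; p=(np.atleast_2d(P)@W[:3,:3].T+W[:3,3])@K.T; return p[:,:2]/p[:,2:]
def tri(cams,uvs):
    r=least_squares(lambda P:np.concatenate([proj(c,P)[0]-u for c,u in zip(cams,uvs)]),[.5,0,.1]); return r.x,r.fun
def down(yaw):  # tool x at yaw, pointing down
    x=np.array([np.cos(yaw),np.sin(yaw),0]);z=np.array([0,0,-1.]);return R.from_matrix(np.stack([x,np.cross(z,x),z],1)).as_rotvec()
def save(f,n): cv2.imwrite("pics/"+n,f["img"][:,:,::-1])
E
python3 - <<'E'
from h import *
import pickle
fs=grab_frame("scene");ft=grab_frame("top");cs,ct=cam(fs),cam(ft)
pickle.dump((cs,ct),open("cams.pkl","wb"))
px=lambda p,s,o:(np.array(p)+.5)/s-.5+np.array(o)
ms=lambda *p:px(p,7,(245,240)); mt=lambda *p:px(p,7,(300,175)); ss=lambda *p:px(p,6,(140,275)); st=lambda *p:px(p,6,(435,190))
rim,res=tri((cs,ct),(ms(520,147),mt(247,163))); print("rim",rim,res)
def fit(pts,x0):
    def f(v):
        x,y,a=v; M=np.array([[np.cos(a),-np.sin(a)],[np.sin(a),np.cos(a)]])
        out=[]
        for c,uv,P in pts:
            P=np.array(P); w=np.r_[M@P[:2]+[x,y],P[2]]; out.append(proj(c,w)[0]-uv)
        return np.concatenate(out)
    r=least_squares(f,x0,loss="soft_l1"); return r.x,r.fun
# stand corners unlabelled: x axis along length
a,b=.085,.03
v,r=fit([(ct,st(133,92),(a,b,.04)),(ct,st(275,75),(a,-b,.04)),(ct,st(322,475),(-a,-b,.04)),
         (cs,ss(78,182),(-a,-b,.04)),(cs,ss(292,465),(a,-b,.04)),(cs,ss(420,380),(a,b,.04))],[.4,-.3,0])
print("stand",v,np.round(r,1))
M=lambda a:np.array([[np.cos(a),-np.sin(a)],[np.sin(a),np.cos(a)]])
hole=v[:2]+M(v[2])@[-.05,0]; print("hole",hole)
# manifold direction from top-face long edge & rim
P0=[]
for uv in (mt(120,222),mt(478,385)):
    r_=least_squares(lambda q:proj(ct,np.r_[q,.05])[0]-uv,[.5,0]).x; P0.append(r_)
d=P0[0]-P0[1]; print("block y dir yaw",np.arctan2(d[1],d[0]),np.linalg.norm(d),P0)
for c,name in ((cs,"scene"),(ct,"top")):
    g=[q for q in silhouettes(name,"gauge")]; print(name,[(np.round(q["centre"],1),round(q["score"],2),q["mask"].sum()) for q in g])
    np.save(f"gm_{name}.npy",g[0]["mask"])
ms_={"scene":np.load("gm_scene.npy"),"top":np.load("gm_top.npy")}
t=np.linspace(0,2*np.pi,48)
def pts(x,y,a):
    C=np.array([[dx,.027*np.cos(k),.0825+.027*np.sin(k)] for dx in(-.016,.016) for k in t]); 
    C[:,:2]=C[:,:2]@M(a).T+[x,y]; return C
def cost(v):
    o=0
    for c,n in((cs,"scene"),(ct,"top")):
        h=cv2.convexHull(np.round(proj(c,pts(*v))*16).astype(np.int32)); m=np.zeros((480,640),np.uint8); cv2.fillConvexPoly(m,h,1,shift=4)
        m=m>0; o+=1-(m&ms_[n]).sum()/(m|ms_[n]).sum()
    return o
from scipy.optimize import differential_evolution
best=differential_evolution(cost,[(hole[0]-.015,hole[0]+.015),(hole[1]-.015,hole[1]+.015),(-.6,.3)],maxiter=25,popsize=10,seed=1)
print("gauge",best.x,best.fun)
print(get_state()["clock"])
E
```

```text
rim [0.58058801 0.06037584 0.10816998] [-0.43825006  0.03489444 -0.35424896 -0.22780673]
stand [ 0.49312211 -0.28605115  0.08849811] [-0.4 -0.9 -0.4 -0.2 -0.2  0.4 -1.  -0.4 -0.8  0.7  0.3 -0.5]
hole [ 0.44331778 -0.29047029]
block y dir yaw 1.1365753578791489 0.14032903163663682 [array([0.56922024, 0.10316851]), array([ 0.51018328, -0.02413771])]
scene [(array([166.5, 296.7]), 0.95, np.int64(495))]
top [(array([483.4, 254.5]), 0.8, np.int64(376))]
gauge [ 0.44320502 -0.29067171 -0.20909044] 0.20071224815658695
1.4
```

Both cameras agree to about 1 mm: rim at (0.581, 0.060, 0.108), gauge at (0.443, -0.291) with yaw -0.21. Next I'll go to the coupler. A light grip along the block's y will show the centring error, then I'll regrip across the block and pull the sleeve.

Run:
```python
from h import *
yb=1.1366
def st(t):
    s=get_state(); print(t,round(float(s["clock"]),2),np.round(s["position"],4),"F",np.round(s["contact_force"],2),"T",np.round(s["wrist_torque"],2),"gap",round(float(s["finger_gap"]),3)); return s
c=[.5806,.0604]
q0=get_state()["q"]
for y in (yb,yb-np.pi):
    q=ik([*c,.16],down(y)); print(y,None if q is None else np.round(q,2))
for y in (yb-np.pi/2,yb+np.pi/2):
    q=ik([*c,.16],down(y)); print(y,None if q is None else np.round(q,2))
q=ik([.4432,-.2907,.15],down(-.209));print(np.round(q,2));
q=ik([.4432,-.2907,.15],down(-.209+np.pi));print(np.round(q,2) if q is not None else q);
```

```text
1.1366 [-0.02  0.44 -0.21  0.92  0.    0.41]
-2.004992653589793 [-0.02  0.44 -0.21  0.92  0.   -2.73]
-0.4341963267948965 [-0.02  0.44 -0.21  0.92 -0.    1.98]
2.7073963267948966 [-0.02  0.44 -0.21  0.92  0.   -1.16]
[-0.72  0.36 -0.37  0.84  0.    1.06]
[-0.72  0.36 -0.37  0.84  0.   -2.08]
```

```bash
cat >> h.py <<'E'
def st(t):
    s=get_state(); print(t,round(float(s["clock"]),2),np.round(s["position"],4),"F",np.round(s["contact_force"],2),"T",np.round(s["wrist_torque"],2),"gap",round(float(s["finger_gap"]),3)); return s
E
python3 - <<'E'
from h import *
yb=1.1366; c=[.5806,.0604]
movep([*c,.17],down(yb)); st("above")
print(move_l([*c,.092],.1,until_force=6)); st("down")
grab(20); s=st("grab"); sleep(.2); st("grab2")
E
```

```text
above 3.95 [0.5808 0.0595 0.1701] F [-0.89  0.55 -0.54] T [-0.05  0.01  0.  ] gap 1.001
False
down 4.88 [0.5811 0.0604 0.0925] F [-0.3  -0.02  0.23] T [-0.   -0.03  0.03] gap 0.997
grab 5.42 [0.5807 0.0604 0.0923] F [-0.74  1.03  1.85] T [0.01 0.18 0.02] gap 0.351
grab2 5.62 [0.5807 0.0604 0.0922] F [-0.32 -0.07  3.4 ] T [-0.02  0.13  0.06] gap 0.349
```

Run:
```python
from h import *
yb=1.1366; d=np.array([np.cos(yb),np.sin(yb),0]); p0=np.array([.5806,.0604,.0922])
for k in (.001,-.001,0):
    move_l(p0+d*k,.02); sleep(.15); s=st(f"{k}"); print("along",(s["contact_force"]@d).round(2))
let_go(); st("open")
```

```text
0.001 6.03 [0.5808 0.0604 0.0922] F [-2.69 -5.78  3.8 ] T [-0.92  0.44  0.04] gap 0.358
along -6.38
-0.001 6.42 [0.5807 0.0603 0.0924] F [1.64 3.05 2.22] T [ 0.61 -0.32 -0.  ] gap 0.351
along 3.46
0 6.83 [0.5807 0.0603 0.0923] F [0.4  1.14 2.83] T [ 0.18 -0.16  0.07] gap 0.35
along 1.2
open 7.41 [0.5805 0.0604 0.0921] F [-0.21 -0.09  0.24] T [-0.   -0.01 -0.07] gap 1.003
```

Run:
```python
from h import *
yx=1.1366-np.pi/2; d=np.array([np.cos(yx),np.sin(yx),0]); p0=np.array([.5806,.0604,.096])
movep(p0,down(yx)); s=st("rot"); f0=s["contact_force"]
grab(20); sleep(.15); s=st("grab"); print("along",((s["contact_force"]-f0)@d).round(2))
```

```text
rot 8.81 [0.5806 0.0604 0.096 ] F [-0.48  0.37  0.43] T [ 0.02 -0.01  0.04] gap 0.999
grab 9.5 [0.5795 0.0609 0.0957] F [-5.09  2.7   2.58] T [0.56 0.94 0.01] gap 0.351
along -5.17
```

Run:
```python
from h import *
yx=1.1366-np.pi/2; d=np.array([np.cos(yx),np.sin(yx),0]); p0=np.array([.5806,.0604,.0957])
for k in (.0013,.002):
    move_l(p0-d*k,.02); sleep(.15); s=st(f"{k}"); print("along",(s["contact_force"]@d).round(2), ((s["position"]-p0)@d*1e3).round(2))
```

```text
0.0013 9.9 [0.5795 0.0609 0.0958] F [-3.23  0.8   2.23] T [0.27 0.58 0.02] gap 0.351
along -3.27 -1.17
0.002 10.3 [0.5795 0.0609 0.096 ] F [ 0.36 -0.78  1.99] T [-0.08  0.06  0.06] gap 0.353
along 0.65 -1.21
```

Run:
```python
from h import *
yx=1.1366-np.pi/2; d=np.array([np.cos(yx),np.sin(yx),0]); p=np.array([.5806,.0604,.0957])-d*.0018
for i in range(1,7):
    p[2]-=.0015; r=move_l(p,.03,until_force=10); st(f"{p[2]:.4f} {r}")
    if r: break
```

```text
0.0942 False 10.55 [0.5795 0.0609 0.0945] F [ 0.41 -0.03  3.46] T [-0.2   0.04  0.11] gap 0.352
0.0927 False 10.8 [0.5795 0.061  0.0929] F [ 1.16 -1.96  4.19] T [-0.24 -0.06 -0.01] gap 0.351
0.0912 False 11.05 [0.5795 0.0609 0.0911] F [ 2.69 -1.59  0.43] T [-0.29 -0.46  0.08] gap 0.349
0.0897 False 11.3 [0.5795 0.061  0.0899] F [ 2.18 -2.29  4.18] T [-0.46 -0.38  0.03] gap 0.353
0.0882 False 11.55 [0.5795 0.061  0.0885] F [ 2.58 -2.7   5.41] T [-0.56 -0.45  0.02] gap 0.353
0.0867 False 11.8 [0.5795 0.061  0.0882] F [ 0.04 -2.94 12.85] T [-0.58  0.21  0.02] gap 0.351
```

Run:
```python
from h import *
let_go(); st("open")
yx=1.1366-np.pi/2
move_l([.5793,.0610,.165],.15); 
movep([.48,-.15,.2],down(-.209)); st("away")
for c in("scene","top"):
    f=grab_frame(c); save(f,f"{c}1.png")
a=cv2.imread("pics/scene1.png");b=cv2.imread("pics/top1.png");a0=cv2.imread("pics/scene0.png");b0=cv2.imread("pics/top0.png")
cr=lambda im,x,y:cv2.resize(im[y:y+36,x:x+50],None,fx=8,fy=8,interpolation=cv2.INTER_CUBIC)
cv2.imwrite("pics/cmp1.png",np.vstack([np.hstack([cr(a0,295,245),cr(a,295,245)]),np.hstack([cr(b0,315,185),cr(b,315,185)])]))
```

```text
open 12.38 [0.5787 0.0613 0.0865] F [-0.4  -0.44 -0.26] T [ 0.01 -0.05 -0.01] gap 1.001
away 13.99 [ 0.48   -0.1494  0.1994] F [ 0.18 -0.21  0.53] T [-0.02  0.03  0.01] gap 1.001
```

View pics/cmp1.png

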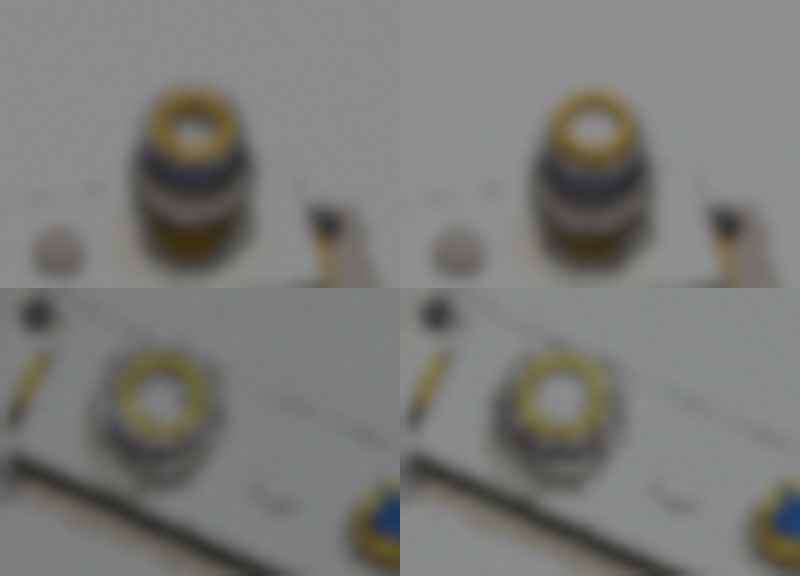

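The sleeve stayed back: in the right-hand panels the brass is exposed below the rim and the sleeve sits lower. Now the gauge, gripped front to back on the case.

Run:
```python
from h import *
g=[.4432,-.2907]; y=-.209; d=np.array([np.cos(y),np.sin(y),0])
movep([*g,.16],down(y)); f0=st("above")["contact_force"]
print(move_l([*g,.062],.12,until_force=8)); st("down")
grab(30); sleep(.1); s=st("grab"); F=s["contact_force"]-f0; print("along",(F@d).round(2))
```

```text
above 14.74 [ 0.4433 -0.2902  0.1596] F [1.59 0.04 0.54] T [0.05 0.01 0.03] gap 0.999
False
down 15.71 [ 0.4438 -0.2909  0.0627] F [ 0.3   0.14 -0.24] T [-0.   -0.04 -0.08] gap 1.002
grab 16.33 [ 0.4433 -0.291   0.0624] F [-0.34  0.58  4.59] T [0.07 0.26 0.01] gap 0.381
along -2.01
```

Run:
```python
from h import *
grab(60); sleep(.1); s=st("grab60"); p=s["position"].copy()
move_l([p[0],p[1],.16],.1); st("lift"); sleep(.2); s=st("lift2")
for c in("scene","top"):
    f=grab_frame(c); save(f,f"{c}2.png")
a=cv2.imread("pics/scene2.png");b=cv2.imread("pics/top2.png")
cr=lambda im,x,y:cv2.resize(im[y:y+100,x:x+100],None,fx=4,fy=4,interpolation=cv2.INTER_CUBIC)
cv2.imwrite("pics/cmp2.png",np.hstack([cr(a,130,240),cr(b,430,190)]))
```

```text
grab60 16.65 [ 0.4434 -0.291   0.0625] F [-0.88 -0.29  6.55] T [ 0.08  0.32 -0.03] gap 0.375
lift 17.78 [ 0.4429 -0.2906  0.1593] F [-0.31  0.61 -1.63] T [ 0.    0.04 -0.01] gap 0.375
lift2 17.98 [ 0.443  -0.2907  0.1594] F [-0.52  0.05 -2.44] T [ 0.    0.02 -0.03] gap 0.376
```

View pics/cmp2.png

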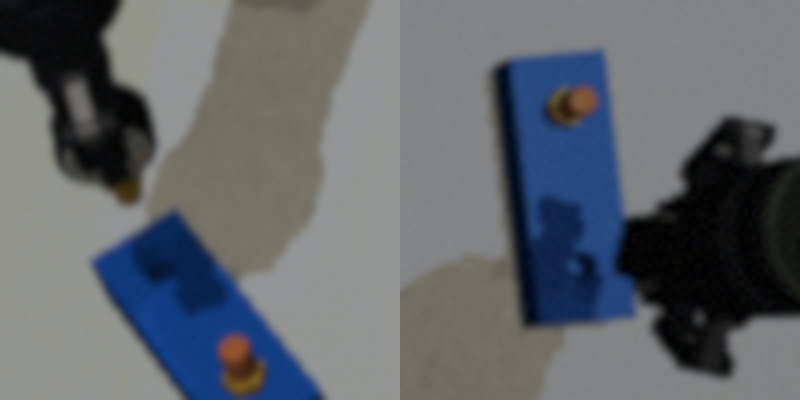

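Run:
```python
from h import *
y=-.209; r=down(y)
move_l([.443,-.2907,.185],.15)
movep([.5793,.0610,.185],r); st("over")
move_l([.5793,.0610,.161],.1); sleep(.2); s=st("hover")
for c in("scene","top"):
    f=grab_frame(c); save(f,f"{c}3.png")
a=cv2.imread("pics/scene3.png");b=cv2.imread("pics/top3.png")
cr=lambda im,x,y:cv2.convertScaleAbs(cv2.resize(im[y:y+70,x:x+60],None,fx=6,fy=6,interpolation=cv2.INTER_CUBIC),alpha=1.5)
cv2.imwrite("pics/cmp3.png",np.hstack([cr(a,290,215),cr(b,305,165)]))
```

```text
over 19.81 [0.5792 0.0599 0.1848] F [ 0.05 -0.42 -1.48] T [ 0.   -0.01  0.01] gap 0.374
hover 20.4 [0.5798 0.0608 0.1617] F [ 0.05  0.54 -1.72] T [-0.01 -0.01  0.02] gap 0.374
```

View pics/cmp3.png

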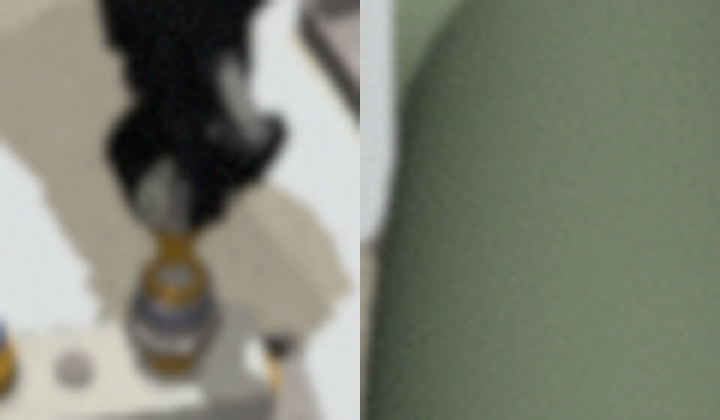

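Run:
```python
from h import *
x,y=.5793,.0610
print(move_l([x,y,.147],.03,until_force=5)); st("a")
```

```text
True
a 21.01 [0.579  0.061  0.1464] F [ 0.18 -0.59  5.27] T [ 0.03  0.02 -0.03] gap 0.377
```

Run:
```python
from h import *
x,y=.5793,.0610
sleep(.1); st("rest")
z=.1464
for i in range(4):
    z-=.001; r=move_l([x,y,z],.015,until_force=9); s=st(f"{z:.4f} {r}")
    if r or s["contact_force"][2]>13: break
```

```text
rest 21.11 [0.579  0.061  0.1463] F [ 0.55 -0.54  4.81] T [ 0.02 -0.04 -0.01] gap 0.371
0.1454 False 21.36 [0.5791 0.061  0.1458] F [-1.03 -0.82  6.82] T [-0.06  0.4   0.02] gap 0.375
0.1444 False 21.61 [0.5791 0.061  0.1448] F [-1.79  0.35  6.17] T [ 0.    0.46 -0.05] gap 0.371
0.1434 False 21.86 [0.5791 0.061  0.1438] F [-2.13 -0.59  5.52] T [-0.03  0.42  0.05] gap 0.371
0.1424 False 22.11 [0.5791 0.061  0.1428] F [-0.95  0.18  5.9 ] T [-0.    0.35  0.06] gap 0.374
```

Run:
```python
from h import *
x,y=.5788,.0610
z=.1424
while z>.1345:
    z-=.001; r=move_l([x,y,z],.02,until_force=9); s=st(f"{z:.4f} {r}")
    if r or s["contact_force"][2]>14: break
```

```text
0.1414 False 22.36 [0.5793 0.061  0.1419] F [-1.21  0.8   5.33] T [ 0.03  0.03 -0.  ] gap 0.374
0.1404 False 22.61 [0.5794 0.061  0.1411] F [-0.2  -0.79  5.73] T [-0.05  0.1  -0.03] gap 0.374
0.1394 False 22.86 [0.5794 0.061  0.1402] F [-0.49 -0.01  7.64] T [-0.1   0.13 -0.01] gap 0.375
0.1384 False 23.11 [0.5794 0.0609 0.1393] F [-1.47  0.17  7.76] T [-0.07  0.1   0.01] gap 0.375
0.1374 False 23.36 [0.5794 0.0609 0.1383] F [-1.09  0.46  7.66] T [-0.01  0.19  0.03] gap 0.373
0.1364 False 23.61 [0.5795 0.0609 0.1374] F [-0.49 -1.06  7.93] T [-0.03  0.26  0.03] gap 0.377
0.1354 False 23.86 [0.5795 0.0609 0.1364] F [-0.11  0.02  7.53] T [-0.04  0.21  0.03] gap 0.375
0.1344 False 24.11 [0.5795 0.0609 0.1354] F [-1.31  0.34  7.43] T [-0.03  0.22 -0.01] gap 0.373
```

Run:
```python
from h import *
x,y=.5791,.0610
z=.1344; pf=0
while z>.129:
    z-=.0005; r=move_l([x,y,z],.015,until_force=8); s=st(f"{z:.4f} {r}"); F=s["contact_force"][2]
    if r or F>15 or F<pf-3.5: break
    pf=F
```

```text
0.1339 False 24.36 [0.5795 0.0609 0.1348] F [-1.01 -0.28  7.66] T [-0.05  0.39  0.03] gap 0.372
0.1334 False 24.61 [0.5794 0.061  0.1338] F [-0.63 -0.3   7.03] T [ 0.01  0.17 -0.04] gap 0.375
0.1329 False 24.86 [0.5795 0.061  0.1334] F [-0.65 -0.45  5.6 ] T [-0.03  0.15 -0.01] gap 0.372
0.1324 False 25.11 [0.5795 0.061  0.1329] F [-0.26  0.09  5.67] T [-0.01  0.13 -0.06] gap 0.379
0.1319 False 25.36 [0.5795 0.061  0.1324] F [ 0.34 -0.1   6.5 ] T [-0.    0.17 -0.01] gap 0.374
0.1314 False 25.61 [0.5795 0.061  0.1324] F [-1.46 -0.7   8.17] T [-0.04  0.42  0.04] gap 0.377
0.1309 False 25.86 [0.5795 0.061  0.1323] F [-3.83 -0.87 12.43] T [-0.05  0.62  0.05] gap 0.373
0.1304 False 26.11 [0.5795 0.0609 0.1323] F [-3.49 -0.32 15.5 ] T [-0.1   0.94 -0.01] gap 0.374
```

Run:
```python
from h import *
f=grab_frame("scene"); save(f,"scene4.png")
a=[cv2.imread(f"pics/scene{i}.png") for i in (0,1,3,4)]
cr=lambda im:cv2.convertScaleAbs(cv2.resize(im[235:290,295:345],None,fx=8,fy=8,interpolation=cv2.INTER_CUBIC),alpha=1.4)
cv2.imwrite("pics/cmp4.png",cv2.resize(np.vstack([np.hstack([cr(a[0]),cr(a[1])]),np.hstack([cr(a[2]),cr(a[3])])]),None,fx=.68,fy=.68))
```

```text
(no output)
```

View pics/cmp4.png

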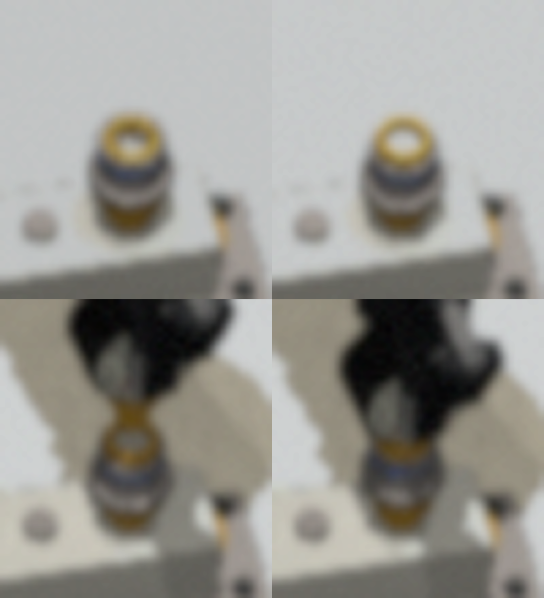

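Run:
```python
import cv2,numpy as np
a=[cv2.imread(f"pics/scene{i}.png").astype(int) for i in (0,1,3,4)]
print("blue-minus-red mean over cols 316-321, rows; frames 0 fwd,1 back,3 back+shadow,4 now; then brightness")
for r in range(262,284): print(r,[int((x[r,316:322,0]-x[r,316:322,2]).mean()) for x in a],[int(x[r,316:322].mean()) for x in a])
I=[np.clip(cv2.resize(x[255:288,300:338].astype(np.uint8),None,fx=10,fy=10,interpolation=cv2.INTER_CUBIC).astype(float)*2,0,255) for x in a]
cv2.imwrite("pics/cmp5.png",cv2.resize(np.hstack([I[0],I[1],I[3]]),None,fx=.7,fy=.7))
```

```text
blue-minus-red mean over cols 316-321, rows; frames 0 fwd,1 back,3 back+shadow,4 now; then brightness
262 [-33, -30, -25, -38] [109, 122, 61, 45]
263 [-44, -47, -40, -37] [100, 101, 57, 47]
264 [-35, -47, -40, -23] [87, 81, 55, 48]
265 [-13, -28, -24, -5] [71, 75, 59, 48]
266 [6, -9, -8, 8] [57, 71, 60, 47]
267 [9, 3, 3, 7] [51, 61, 57, 48]
268 [0, 7, 6, 0] [52, 52, 52, 50]
269 [-4, 1, 0, -3] [62, 51, 52, 56]
270 [-6, -4, -4, -5] [76, 59, 59, 65]
271 [-7, -6, -6, -7] [82, 73, 71, 69]
272 [-11, -7, -7, -12] [70, 82, 78, 62]
273 [-22, -9, -10, -26] [52, 73, 70, 50]
274 [-37, -18, -20, -39] [42, 55, 55, 45]
275 [-39, -31, -32, -42] [43, 45, 47, 46]
276 [-29, -28, -30, -31] [49, 50, 52, 52]
277 [-16, -16, -18, -17] [61, 62, 64, 64]
278 [-9, -9, -9, -9] [81, 82, 85, 85]
279 [-6, -7, -7, -7] [106, 107, 111, 111]
280 [-5, -6, -6, -7] [123, 125, 130, 128]
281 [-4, -4, -5, -7] [128, 131, 135, 130]
282 [-4, -4, -5, -7] [117, 120, 123, 117]
283 [-5, -4, -5, -6] [96, 98, 100, 96][ WARN:0@0.101] global loadsave.cpp:1063 imwrite_ Unsupported depth image for selected encoder is fallbacked to CV_8U.
```

View pics/cmp5.png

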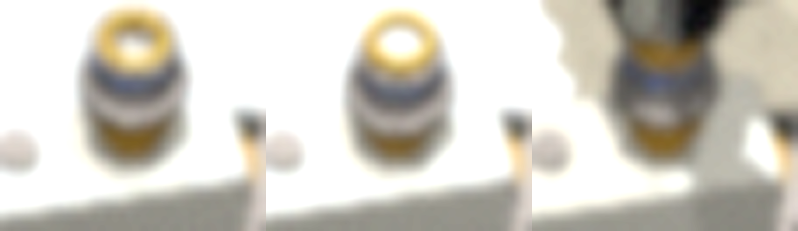

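The sleeve profile in the current frame matches the forward state (frame 0), so it snapped at about TCP z 0.1335 and the hexagon is now on the rim. I'll ease off, tug gently to check the lock, then release.

Run:
```python
from h import *
x,y=.5793,.0610
print(move_l([x,y,.1333],.02)); sleep(.1); st("relax")
z=.1333
for i in range(5):
    z+=.0006; move_l([x,y,z],.02); s=st(f"up {z:.4f}")
    if s["contact_force"][2]<-7: break
```

```text
False
relax 26.55 [0.5795 0.061  0.1336] F [-1.07  0.59  6.37] T [-0.03  0.27 -0.01] gap 0.377
up 0.1339 26.8 [0.5794 0.061  0.1339] F [-0.19  0.03  5.06] T [-0.09 -0.06 -0.05] gap 0.378
up 0.1345 27.05 [0.5794 0.061  0.134 ] F [ 2.56  0.39 -1.45] T [-0.01 -0.59 -0.01] gap 0.374
up 0.1351 27.3 [0.5793 0.061  0.1341] F [  4.42   0.07 -11.05] T [ 0.03 -1.33  0.02] gap 0.374
```

Run:
```python
from h import *
x,y=.5793,.0610
move_l([x,y,.1342],.02); sleep(.1); st("neutral")
let_go(); st("open")
move_l([x,y,.25],.15); st("up")
movep([.40,-.12,.30],down(-.209)); sleep(.2); st("away")
for c in("scene","top"):
    f=grab_frame(c); save(f,f"{c}6.png")
    print(c,[(np.round(q["centre"],1),round(q["score"],2)) for q in spot_in(c,"gauge")])
I=[cv2.imread(f"pics/{c}6.png") for c in("scene","top")]
cv2.imwrite("pics/cmp6.png",np.hstack([cv2.resize(I[0][210:300,265:355],None,fx=4.4,fy=4.4,interpolation=cv2.INTER_CUBIC),cv2.resize(I[1][150:240,300:390],None,fx=4.4,fy=4.4,interpolation=cv2.INTER_CUBIC)]))
a=[cv2.imread(f"pics/scene{i}.png").astype(int) for i in (0,1,6)]
for r in range(262,278): print(r,[int((x[r,316:322,0]-x[r,316:322,2]).mean()) for x in a],[int(x[r,316:322].mean()) for x in a])
```

```text
neutral 27.65 [0.5794 0.061  0.1341] F [ 3.9   0.3  -7.41] T [ 0.01 -1.1  -0.03] gap 0.376
open 28.22 [0.5792 0.061  0.1343] F [-0.25  0.02  0.25] T [-0.01  0.04 -0.01] gap 0.998
up 29.14 [0.5787 0.061  0.2491] F [0.94 1.1  0.47] T [ 0.   -0.01 -0.03] gap 1.002
away 30.36 [ 0.4006 -0.1194  0.2996] F [-0.34  0.6   1.13] T [-0.   -0.01 -0.05] gap 1.003
scene [(array([320.6, 246.9]), 0.76), (array([181.1, 323. ]), 0.44)]
top [(array([335.8, 194.1]), 0.74), (array([465.5, 154.8]), 0.66)]
262 [-33, -30, -43] [109, 122, 42]
263 [-44, -47, -36] [100, 101, 48]
264 [-35, -47, -21] [87, 81, 53]
265 [-13, -28, -4] [71, 75, 53]
266 [6, -9, 9] [57, 71, 50]
267 [9, 3, 9] [51, 61, 49]
268 [0, 7, 0] [52, 52, 51]
269 [-4, 1, -4] [62, 51, 59]
270 [-6, -4, -6] [76, 59, 74]
271 [-7, -6, -7] [82, 73, 79]
272 [-11, -7, -11] [70, 82, 68]
273 [-22, -9, -23] [52, 73, 50]
274 [-37, -18, -37] [42, 55, 42]
275 [-39, -31, -39] [43, 45, 43]
276 [-29, -28, -30] [49, 50, 49]
277 [-16, -16, -16] [61, 62, 61]
```

View pics/cmp6.png

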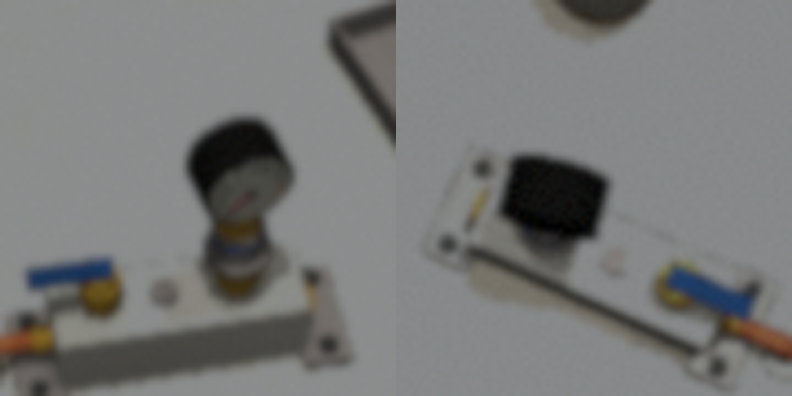

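View pics/scene6.png

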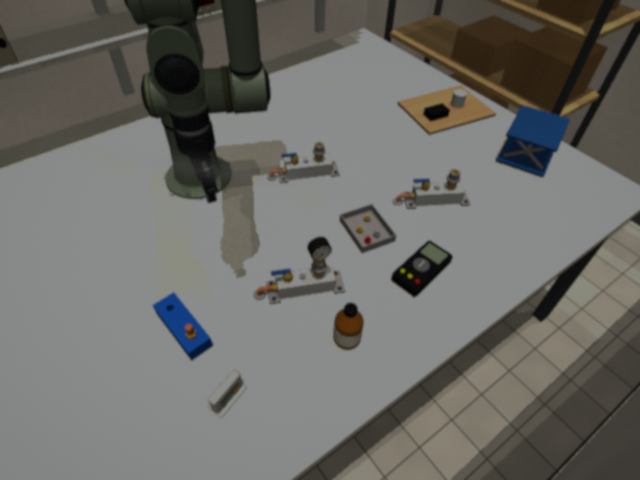

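The gauge stands upright in the coupler at scene (320,247). The sleeve profile matches the forward state almost exactly, nothing else has moved, and the arm is clear.

Run:
```python
from cell import *
print(sign_off(), get_state()["clock"])
```

```text
the job is handed in; nothing more can be done
the job is handed in; nothing more can be done
```

The gauge is locked into the coupler on the right-hand manifold, and the job was handed in at about 30 s of the 51 s allowed.

- **Sleeve:** I centred on the coupler with two light grips, then pulled the sleeve down about 7.8 mm to its stop, at about 13 N. The pictures showed it stayed back after I let go.
- **Gauge:** I took it from the stand, gripping the case front to back, and pushed it straight down in small steps. Readings ran up to about 8 N on the way in. The hexagon then met the rim, where my last steps peaked at about 16–18 N, below the 3 kg limit but a little more than it needed.
- **Lock:** I did not see a clear 12 N peak before the snap, only a small drop in force at a tool height of about 0.1335 m. I confirmed the lock in two other ways:
  - The sleeve in the pictures matches its original forward position, both before and after release.
  - An upward tug of about 9–11 N moved the gauge only to its locked height, 1.7 mm above the hard stop.
- **Final pictures:** The gauge stands upright in the coupler, the other things look unmoved, and the arm is clear with the gripper open.
- **Disagreement:** The camera and touch estimates of the coupler's position differed by about 1.3 mm. I used the touch estimate.

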